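# Rack the projector lenses in order of length

## Task

Move the four projector lenses from the grey tray into the four nests of the blue rack, one to a nest, so that they stand in order of length: the shortest (red) next to the white post, then yellow, then green, and the longest (blue) next to the black post. Keep the lenses upright and set each one down gently instead of dropping it, so that it stands flat on its nest's floor. Leave the dial indicator between tray and rack where it stands.

Things in the scene. Friction and masses are not known exactly. Their poses are not given: they have to be found in the camera images.
- lens_red: Projector lens, the shortest of four: upright aluminium cylinder, 38 mm diameter, 60 mm tall, top 12 mm red (a red ring from above). Straight side, loose, 0.15 to 0.31 kg. Origin: centre of underside, z up its axis. Starts in the grey tray: 4 square cells 58 mm wide in a row 62 mm apart, floor 4 mm and walls 18 mm above the table; the line through the lenses gives the row direction.
- lens_yellow: Projector lens, the second shortest of four: upright aluminium cylinder, 38 mm diameter, 68 mm tall, top 12 mm yellow (a yellow ring from above). Straight side, loose, 0.15 to 0.31 kg. Origin: centre of underside, z up its axis. Starts in the grey tray: 4 square cells 58 mm wide in a row 62 mm apart, floor 4 mm and walls 18 mm above the table; the line through the lenses gives the row direction.
- lens_green: Projector lens, the second longest of four: upright aluminium cylinder, 38 mm diameter, 76 mm tall, top 12 mm green (a green ring from above). Straight side, loose, 0.15 to 0.31 kg. Origin: centre of underside, z up its axis. Starts in the grey tray: 4 square cells 58 mm wide in a row 62 mm apart, floor 4 mm and walls 18 mm above the table; the line through the lenses gives the row direction.
- lens_blue: Projector lens, the longest of four: upright aluminium cylinder, 38 mm diameter, 84 mm tall, top 12 mm blue (a blue ring from above). Straight side, loose, 0.15 to 0.31 kg. Origin: centre of underside, z up its axis. Starts in the grey tray: 4 square cells 58 mm wide in a row 62 mm apart, floor 4 mm and walls 18 mm above the table; the line through the lenses gives the row direction.
- nest1: Nest 1 of 4 on the fixed blue rack: black ring, inside diameter 54 mm, outside 60, rim 8 mm above its floor. Origin: centre of its floor, the rack top, 14 mm above the table. Nests 1, 2, 3, 4 stand in a row 64 mm apart along the rack's x axis (x of every nest; z up); rack plate 340 x 80 mm.
- nest2: Nest 2 of 4 on the fixed blue rack: black ring, inside diameter 54 mm, outside 60, rim 8 mm above its floor. Origin: centre of its floor, the rack top, 14 mm above the table. Nests 1, 2, 3, 4 stand in a row 64 mm apart along the rack's x axis (x of every nest; z up); rack plate 340 x 80 mm.
- nest3: Nest 3 of 4 on the fixed blue rack: black ring, inside diameter 54 mm, outside 60, rim 8 mm above its floor. Origin: centre of its floor, the rack top, 14 mm above the table. Nests 1, 2, 3, 4 stand in a row 64 mm apart along the rack's x axis (x of every nest; z up); rack plate 340 x 80 mm.
- nest4: Nest 4 of 4 on the fixed blue rack: black ring, inside diameter 54 mm, outside 60, rim 8 mm above its floor. Origin: centre of its floor, the rack top, 14 mm above the table. Nests 1, 2, 3, 4 stand in a row 64 mm apart along the rack's x axis (x of every nest; z up); rack plate 340 x 80 mm.
- white_post: Small post with a white disc top, 22 mm in diameter, 24 mm high, fixed at one end of the blue rack, 54 mm beyond the end nest in line with the row; a black post just like it is at the other end. Which end is white varies. Origin at the centre of its foot, on top of the rack (14 mm above the table).
- indicator: Dial indicator on a round dark foot 52 mm in diameter, 78 mm high overall, loose, standing between tray and rack. Origin at the centre of its underside. A brass sample, a brass disc and a steel V-block, all lower than it, stand near it.

How it is judged:
At the end, for the whole second after the job is handed in: From the white post on: red, yellow, green, blue in the four nests, each centred within 11 mm (so whenever inside the ring), foot less than 4 mm above the nest floor, upright within 0.08 rad, released and at rest (((horizontal distance between white_post and nest1 below 0.08 m and horizontal distance between lens_red and nest1 below 0.011 m and z of lens_red in the frame of nest1 below 0.004 m and horizontal distance between lens_yellow and nest2 below 0.011 m and z of lens_yellow in the frame of nest2 below 0.004 m and horizontal distance between lens_green and nest3 below 0.011 m and z of lens_green in the frame of nest3 below 0.004 m and horizontal distance between lens_blue and nest4 below 0.011 m and z of lens_blue in the frame of nest4 below 0.004 m) or (horizontal distance between white_post and nest4 below 0.08 m and horizontal distance between lens_red and nest4 below 0.011 m and z of lens_red in the frame of nest4 below 0.004 m and horizontal distance between lens_yellow and nest3 below 0.011 m and z of lens_yellow in the frame of nest3 below 0.004 m and horizontal distance between lens_green and nest2 below 0.011 m and z of lens_green in the frame of nest2 below 0.004 m and horizontal distance between lens_blue and nest1 below 0.011 m and z of lens_blue in the frame of nest1 below 0.004 m)) and angle between each of lens_red, lens_yellow, lens_green, lens_blue's own z axis and vertical below 0.08 rad and linear speed of each of lens_red, lens_yellow, lens_green, lens_blue below 0.02 m/s and angular speed of each of lens_red, lens_yellow, lens_green, lens_blue below 0.2 rad/s); the robot touches nothing.
It fails at once if a lens is tipped over (tilted more than 0.6 rad) (angle between any of lens_red, lens_yellow, lens_green, lens_blue's own z axis and vertical above 0.6 rad).
It fails at once if a lens is dropped (faster than 0.6 m/s with its foot less than 40 mm above the table, as after a free fall of about 20 mm) ((height (world z) of lens_red below 0.04 m and linear speed of lens_red above 0.6 m/s) or (height (world z) of lens_yellow below 0.04 m and linear speed of lens_yellow above 0.6 m/s) or (height (world z) of lens_green below 0.04 m and linear speed of lens_green above 0.6 m/s) or (height (world z) of lens_blue below 0.04 m and linear speed of lens_blue above 0.6 m/s)).
It fails at once if the dial indicator is pushed more than 20 mm or knocked over (distance of indicator from where it was at the start of the episode above 0.02 m or angle between indicator's own z axis and vertical above 0.5 rad).
It also fails if it takes over 109 s, if anything falls off the work surface, if the arm or the gripper's body presses on something with over 40 N, if the wrist force passes 120 N, or if a joint passes its speed limit or range.

## Robot

A 6-joint arm with a two-finger parallel gripper is mounted at the origin on the work surface. World frame = base frame: x ahead of the robot, y to its left, z up, the work surface at z = 0. Lengths are in m, angles in rad, forces in N, time in s.
With the tool pointing down it reaches from about 0.275 to 0.725 m from the base axis. Payload 15.9 kg.
Tool frame: the origin (TCP) lies at the very end of the fingers, on their centre line; the grasp point (between the pads) lies 19 mm behind it; z points along the fingers, y is the line along which they close (so a half turn about z gives the same grasp; the last joint's range is limited). The gripper opens to 85 mm and grips with 20 to 120 N. Pads are 22 mm wide; open, the fingers measure 114 mm over their backs; the gripper's body (76 mm by 85 mm) begins 54 mm behind the grasp point. The pads swing forward as they close: fully open they stand 13 mm farther back than shut.
Start: joints at [1.304, 0.213, -0.034, 1.323, 0, 1.571], TCP at [0.132, 0.482, 0.231] pointing down, gripper open.
Joint ranges: [-2.98, 2.98], [-0.74, 1.72], [-1.14, 1.35], [-2.1, 2.04], [-1.57, 1.44], [-3.14, 3.14]. Speed limits (rad/s): [1.89, 1.89, 2.39, 2.57, 3.14, 3.14].

## Interface

Orientations are given as a 3x3 rotation matrix whose columns are the frame's x, y, z axes.
In Python, from plant import robot gives the robot as it stands. The module is installed in compiled form; this text tells all that it offers.
- The arm moves only by the tool arm_command, never from a script. Its argument "plan" is a list of rows, each an object with "translation": the shift along the tool's x, y, z in units of 25 mm (1.0 is 25 mm), a list of three; "rotation": the turn, a rotation vector about the tool's x, y, z in units of 10 degrees (1.0 is 10 degrees), a list of three; "fingers": the opening, from 0 (shut) to 1 (fully open). In form: [{"translation": [tx, ty, tz], "rotation": [wx, wy, wz], "fingers": fingers}, ...]. A call has 1 to 12 rows; each row shifts and turns the commanded pose from where the row before left it, along the tool's axes as they then stand; what a row does not reach is not made up. A row lasts 1/8 s, in which the tool goes at most 62.5 mm and 10.7 degrees, less where a joint would pass 70% of its speed; a pose out of reach is approached as far as the arm can. A call is refused whole if a number of a shift passes 1 or a number of a turn 1, either way. A call with a gripper value outside its range is refused whole. The fingers move at their own pace and stop on an object; the grip force is fixed at half the most. Time passes only in rows, so rows that do not move let the fingers close. It gives the time, the measured TCP pose, the force, the opening and the grip force at its end, in the units of the state.
- robot.state(): the state, without advancing time (a new reading comes with each control period).
- robot.read_camera(name): name is "scene" or "side" or "wrist"; returns a dict with "pixels" (400x640x3 uint8, red, green, blue), "K" (3x3 intrinsics, pixels), "camera_from_world" (4x4, takes a point from world to camera coordinates); the wrist camera has in their place "hand_eye" (4x4, takes a point from camera to tool coordinates, whose origin is the TCP and whose axes are the flange's). Camera axes: x right, y down, z forward; pixel columns grow to the right and rows downward; lengths in m; the calibration is good to about 2 mm. A picture is of the moment at which its call begins: read the wrist's pose just before it. There is no depth.
- robot.hand_in(): hands the job in; it is judged then, once.
The state is a dict: "clock": time; "joint_pos": joint angles; "joint_velocities": joint speeds; "effort": joint torques, N m; "eef_pos": TCP position; "orientation": TCP orientation; "force": force on the tool from outside, world axes, zero at the start; "torque": the same for the moment, N m; "opening": opening from 0.0 (shut) to 1.0 (fully open); "gripper_force": force on a finger pad.
Only numpy, scipy, OpenCV 4.12 (cv2) and the standard library are available. Lean on these libraries where they do the work, as an engineer would, in place of code of your own. Each camera call takes 0.05 s, during which the arm holds its last target. There are 200 camera calls.

## Working session

There is one attempt and no reset: what is moved stays moved. The work goes in short steps, Python scripts to look and compute and a tool call to move; the robot and the scene stay as the last step left them, time stands still between calls to the robot, and variables do not carry over. Pictures are saved under pics/ and viewed, at most 14 in all, crops included, and the job is handed in when it is done.

Besides the shell and the picture viewer there is one more tool, called after "Emit:" in YAML: its name, and indented under it one key for each argument. arm_command: Moves the arm, as the interface text tells. Its arguments: {"type":"object","properties":{"plan":{"type":"array"}},"required":["plan"]}

```bash
mkdir -p pics; python3 - <<'E'
from plant import robot
import cv2,numpy as np
s=robot.state();print(s['clock'],s['eef_pos'],np.round(s['orientation'],3).tolist(),s['opening'])
for n in("scene","side"):
    c=robot.read_camera(n);cv2.imwrite(f"pics/{n}0.png",c["pixels"][:,:,::-1]);np.savez(f"{n}0.npz",**{k:v for k,v in c.items()})
    print(n,np.round(np.linalg.inv(c["camera_from_world"]),3).tolist(),c["K"].tolist())
E
```

```text
0.0 [0.13171721 0.48199073 0.23081472] [[-0.965, 0.264, -0.0], [0.264, 0.965, -0.001], [0.0, -0.001, -1.0]] 0.9992297730139342
scene [[-0.66, 0.582, -0.476, 0.953], [0.752, 0.513, -0.414, 0.337], [0.004, -0.631, -0.776, 0.725], [0.0, 0.0, 0.0, 1.0]] [[375.8661027737615, 0.0, 320.4990548786874], [0.0, 375.8661027737615, 199.74502497972256], [0.0, 0.0, 1.0]]
side [[0.962, -0.135, 0.236, 0.302], [-0.271, -0.536, 0.8, -0.852], [0.019, -0.833, -0.552, 0.62], [0.0, 0.0, 0.0, 1.0]] [[466.4411454700539, 0.0, 317.8182477372993], [0.0, 466.4411454700539, 197.21672520422655], [0.0, 0.0, 1.0]]
```

View pics/scene0.png

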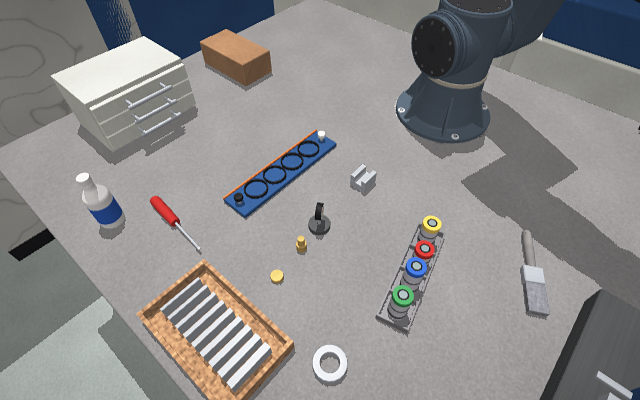

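View pics/side0.png

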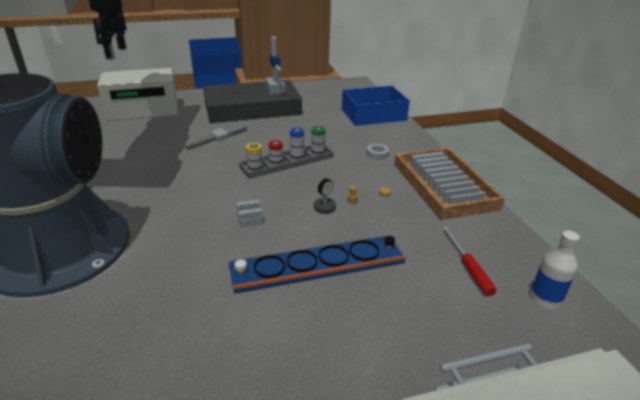

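The scene view shows the lenses at yellow (431,223), red (425,249), blue (416,267) and green (403,295). The white post is at (321,134), the black post at (239,197), with the nests between them and the indicator at (319,222). The side view agrees: the white post is at the robot's end (240,265).

```bash
cat > h.py <<'E'
import numpy as np,cv2
def cast(K,Twc,uv,z):
    # Twc: world_from_camera
    d=Twc[:3,:3]@np.linalg.solve(K,[uv[0],uv[1],1.]);o=Twc[:3,3]
    return o+d*(z-o[2])/d[2]
H=dict(red=.060,yellow=.068,green=.076,blue=.084)
def cmask(img,c):
    h=cv2.cvtColor(img,cv2.COLOR_RGB2HSV)
    lo,hi=dict(red=(0,6),yellow=(22,34),green=(45,85),blue=(104,118))[c]
    m=cv2.inRange(h,(lo,110,60),(hi,255,255))
    if c=='red': m|=cv2.inRange(h,(174,110,60),(180,255,255))
    return m
E
python3 - <<'E'
from h import *
approx=dict(scene=dict(yellow=(431,223),red=(425,249),blue=(416,267),green=(403,295)),side=dict(yellow=(254,149),red=(275,146),blue=(297,133),green=(318,132)))
for n in approx:
    c=np.load(n+'0.npz');img=c['pixels'];K=c['K'];T=np.linalg.inv(c['camera_from_world'])
    for k,(u,v) in approx[n].items():
        m=cmask(img,k);w=np.zeros_like(m);w[v-16:v+16,u-16:u+16]=1;m=m*w
        ys,xs=np.nonzero(m);
        e=((xs.min()+xs.max())/2,(ys.min()+ys.max())/2)
        print(n,k,len(xs),e,np.round(cast(K,T,e,.004+H[k]-.004),4))
    img=cv2.cvtColor(img,cv2.COLOR_RGB2GRAY); hsv=cv2.cvtColor(c['pixels'],cv2.COLOR_RGB2HSV)
    pts=dict(scene=dict(w=(321,133),b=(239,197)),side=dict(w=(240,264),b=(390,240)))[n]
    for k,p in pts.items(): print(n,k,np.round(cast(K,T,p,.038),4))
    p=dict(scene=(319,229),side=(325,206))[n]; print('ind foot',np.round(cast(K,T,p,.005),4))
    q=dict(scene=[(363,179),(301,245),(277,276)],side=[(250,215),(353,197),(385,191)])[n]
    for x in q: print('obs',np.round(cast(K,T,x,.015),3))
E
```

```text
scene yellow 207 (np.float64(431.5), np.float64(224.5)) [0.4437 0.2095 0.068 ]
scene red 233 (np.float64(424.5), np.float64(249.5)) [0.5022 0.2299 0.06  ]
scene blue 270 (np.float64(415.5), np.float64(267.0)) [0.5639 0.2415 0.084 ]
scene green 265 (np.float64(402.5), np.float64(295.5)) [0.6256 0.2542 0.076 ]
scene w [ 0.3523 -0.185   0.038 ]
scene b [ 0.6527 -0.18    0.038 ]
ind foot [0.5791 0.0078 0.005 ]
obs [ 0.394 -0.006  0.015]
obs [0.643 0.011 0.015]
obs [0.732 0.025 0.015]
side yellow 120 (np.float64(253.0), np.float64(148.0)) [0.4393 0.2053 0.068 ]
side red 100 (np.float64(275.0), np.float64(144.5)) [0.5    0.2266 0.06  ]
side blue 99 (np.float64(296.5), np.float64(132.0)) [0.5606 0.2376 0.084 ]
side green 68 (np.float64(318.0), np.float64(130.5)) [0.6229 0.2494 0.076 ]
side w [ 0.35   -0.1891  0.038 ]
side b [ 0.6483 -0.1926  0.038 ]
ind foot [ 0.5707 -0.0007  0.005 ]
obs [ 0.395 -0.008  0.015]
obs [0.641 0.005 0.015]
obs [0.725 0.011 0.015]
```

Emit:
arm_command:
  plan:
    - {"translation": [-1,-0.5,0],"rotation": [0,0,0],"fingers": 1}
    - {"translation": [-1,-0.5,0],"rotation": [0,0,0],"fingers": 1}
    - {"translation": [-1,-0.5,0],"rotation": [0,0,0],"fingers": 1}
    - {"translation": [-1,-0.5,0],"rotation": [0,0,0],"fingers": 1}
    - {"translation": [-1,-0.5,0],"rotation": [0,0,0],"fingers": 1}
    - {"translation": [-1,-0.5,0],"rotation": [0,0,0],"fingers": 1}
    - {"translation": [-1,-0.5,0],"rotation": [0,0,0],"fingers": 1}
    - {"translation": [-1,-0.5,0],"rotation": [0,0,0],"fingers": 1}
    - {"translation": [-1,-0.5,0],"rotation": [0,0,0],"fingers": 1}
    - {"translation": [-1,-0.5,0],"rotation": [0,0,0],"fingers": 1}
    - {"translation": [-1,-0.5,0],"rotation": [0,0,0],"fingers": 1}
    - {"translation": [-1,-0.5,0],"rotation": [0,0,0],"fingers": 1}

```text
clock: 1.6
eef_pos: [0.3822, 0.2577, 0.2311]
orientation: [[-0.965, 0.264, -0.0], [0.264, 0.965, -0.0], [0.0, -0.0, -1.0]]
force: [-0.3, 0.2, -0.7]
opening: 1.0
gripper_force: 0.0
```

```bash
cat >> h.py <<'E'
def wrist(robot,name=None):
    s=robot.state();c=robot.read_camera('wrist');T=np.eye(4);T[:3,:3]=s['orientation'];T[:3,3]=s['eef_pos']
    if name: cv2.imwrite(f'pics/{name}.png',c['pixels'][:,:,::-1])
    return s,c['pixels'],np.array(c['K']),T@c['hand_eye'],np.array(c['hand_eye'])
def units(s,target):
    return np.round(np.array(s['orientation']).T@(np.array(target)-s['eef_pos'])/.025,2)
E
python3 - <<'E'
from h import *
from plant import robot
s,i,K,T,he=wrist(robot,'w1');print(s['clock'],s['eef_pos'],he.round(3).tolist(),K[0,0],units(s,[.47,.215,.23]))
E
```

```text
1.6 [0.38215828 0.25771167 0.23108536] [[0.0, -0.956, -0.294, 0.075], [1.0, 0.0, 0.0, 0.0], [-0.0, -0.294, 0.956, -0.144], [0.0, 0.0, 0.0, 1.0]] 297.60589865335635 [-3.84 -0.72  0.04]
```

View pics/w1.png

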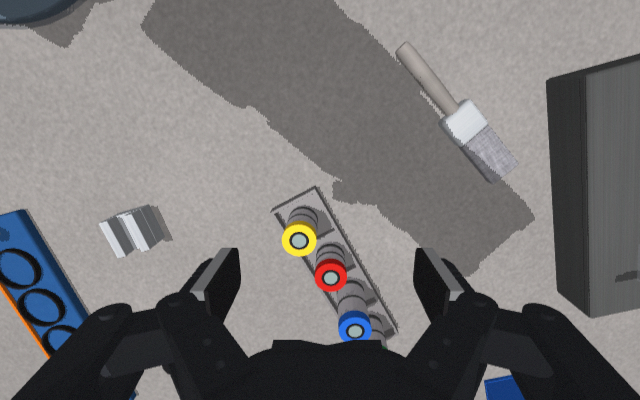

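The wrist view shows the yellow ring at (299,240), red (331,277) and blue (355,330). The tray row runs diagonally, so the tool needs about -29° about its z to close across it. I'll use -22° (tool y at about 97°), which suits both tray and rack.

Emit:
arm_command:
  plan:
    - {"translation": [0,0,0],"rotation": [0,0,-0.8],"fingers": 1}
    - {"translation": [0,0,0],"rotation": [0,0,-0.8],"fingers": 1}
    - {"translation": [0,0,0],"rotation": [0,0,-0.6],"fingers": 1}
    - {"translation": [0,0,0],"rotation": [0,0,0],"fingers": 1}

```text
clock: 2.15
eef_pos: [0.3815, 0.2584, 0.2311]
orientation: [[-0.993, -0.116, -0.0], [-0.116, 0.993, -0.0], [0.0, -0.0, -1.0]]
force: [-0.6, 0.1, 0.8]
opening: 0.997
gripper_force: 0.0
```

```bash
cat >> h.py <<'E'
def lens(i,K,T,c,foot=.004,lim=372):
    m=cmask(i,c);m[lim:]=0
    cs,_=cv2.findContours(m,cv2.RETR_EXTERNAL,cv2.CHAIN_APPROX_NONE)
    cs=[x for x in cs if cv2.contourArea(x)>150 and cv2.contourArea(x)<3500]
    out=[]
    for x in cs:
        w=np.array([cast(K,T,p[0],foot+H[c])[:2] for p in x],np.float32)
        (X,r)=cv2.minEnclosingCircle(w)
        if .013<r<.026: out.append((np.round(X,4).tolist(),round(r,4),x.reshape(-1,2).mean(0).round().tolist()))
    return out
E
python3 - <<'E'
from h import *
from plant import robot
s,i,K,T,he=wrist(robot,'w2');print(s['clock'],s['eef_pos'],s['orientation'])
for c in H: print(c,lens(i,K,T,c))
E
```

```text
2.15 [0.38152424 0.25842504 0.23109596] [[-9.93221068e-01 -1.16240058e-01 -3.99779166e-04]
 [-1.16239951e-01  9.93221120e-01 -2.82959426e-04]
 [ 4.29960332e-04 -2.34570952e-04 -9.99999880e-01]]
red [([0.4995, 0.2307], 0.0226, [291.0, 270.0])]
yellow [([0.4401, 0.2093], 0.0219, [276.0, 225.0])]
green []
blue [([0.5587, 0.2425], 0.0237, [295.0, 326.0])]
```

```bash
python3 - <<'E'
from h import *
from plant import robot
s=robot.state();print(units(s,[.442,.208,.034]))
E
```

```text
[-2.17 -2.28  7.89]
```

Emit:
arm_command:
  plan:
    - {"translation": [-0.8,-0.8,0],"rotation": [0,0,0],"fingers": 1}
    - {"translation": [-0.8,-0.8,0],"rotation": [0,0,0],"fingers": 1}
    - {"translation": [-0.57,-0.68,0],"rotation": [0,0,0],"fingers": 1}
    - {"translation": [0,0,1],"rotation": [0,0,0],"fingers": 1}
    - {"translation": [0,0,1],"rotation": [0,0,0],"fingers": 1}
    - {"translation": [0,0,1],"rotation": [0,0,0],"fingers": 1}
    - {"translation": [0,0,1],"rotation": [0,0,0],"fingers": 1}
    - {"translation": [0,0,0.5],"rotation": [0,0,0],"fingers": 1}
    - {"translation": [0,0,0],"rotation": [0,0,0],"fingers": 1}

```text
clock: 3.32
eef_pos: [0.4418, 0.2081, 0.1185]
orientation: [[-0.993, -0.116, -0.001], [-0.116, 0.993, -0.0], [0.001, -0.0, -1.0]]
force: [0.1, -0.2, 0.2]
opening: 1.001
gripper_force: 0.0
```

```bash
python3 - <<'E'
from h import *
from plant import robot
s,i,K,T,he=wrist(robot,'w3');print(s['clock'],s['eef_pos'],units(s,[.442,.208,.034]))
for c in H: print(c,lens(i,K,T,c,lim=400))
E
```

```text
3.325 [0.44183428 0.20811096 0.11845628] [-0.01 -0.    3.38]
red [([0.4991, 0.2289], 0.0229, [345.0, 286.0])]
yellow [([0.4408, 0.209], 0.0212, [328.0, 216.0])]
green []
blue []
```

View pics/w3.png

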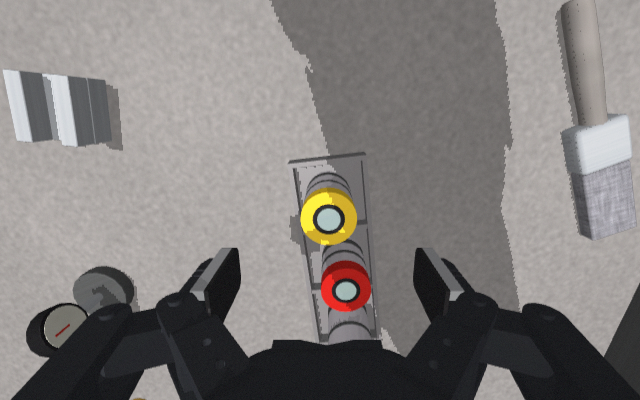

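The yellow ring sits at (328,216) in the wrist view, within 1–2 mm of the tool axis, and the fingers straddle the tray. Next I descend and grip.

Emit:
arm_command:
  plan:
    - {"translation": [0,0,1],"rotation": [0,0,0],"fingers": 1}
    - {"translation": [0,0,1],"rotation": [0,0,0],"fingers": 1}
    - {"translation": [0,0,0.9],"rotation": [0,0,0],"fingers": 1}
    - {"translation": [0,0,0.5],"rotation": [0,0,0],"fingers": 1}
    - {"translation": [0,0,0],"rotation": [0,0,0],"fingers": 1}
    - {"translation": [0,0,0],"rotation": [0,0,0],"fingers": 0}
    - {"translation": [0,0,0],"rotation": [0,0,0],"fingers": 0}
    - {"translation": [0,0,0],"rotation": [0,0,0],"fingers": 0}
    - {"translation": [0,0,0],"rotation": [0,0,0],"fingers": 0}
    - {"translation": [0,0,0],"rotation": [0,0,0],"fingers": 0}
    - {"translation": [0,0,0],"rotation": [0,0,0],"fingers": 0}

```text
clock: 4.75
eef_pos: [0.4426, 0.2084, 0.0345]
orientation: [[-0.993, -0.117, 0.001], [-0.117, 0.993, 0.0], [-0.001, 0.0, -1.0]]
force: [-1.6, -0.8, 8.9]
opening: 0.431
gripper_force: 59.1
```

Emit:
arm_command:
  plan:
    - {"translation": [0,0,-0.4],"rotation": [0,0,0],"fingers": 0}
    - {"translation": [0,0,-0.8],"rotation": [0,0,0],"fingers": 0}
    - {"translation": [0,0,-1],"rotation": [0,0,0],"fingers": 0}
    - {"translation": [0,0,-1],"rotation": [0,0,0],"fingers": 0}
    - {"translation": [0,0,-1],"rotation": [0,0,0],"fingers": 0}
    - {"translation": [0,0,-1],"rotation": [0,0,0],"fingers": 0}
    - {"translation": [0,0,-0.8],"rotation": [0,0,0],"fingers": 0}
    - {"translation": [0,0,0],"rotation": [0,0,0],"fingers": 0}

```text
clock: 5.75
eef_pos: [0.4429, 0.2086, 0.1853]
orientation: [[-0.993, -0.117, 0.002], [-0.117, 0.993, 0.001], [-0.002, 0.001, -1.0]]
force: [-0.2, 0.1, -3.7]
opening: 0.427
gripper_force: 60.2
```

```bash
python3 - <<'E'
from h import *
from plant import robot
s=robot.state();print(s['clock'],s['opening'],s['gripper_force'],units(s,[.469,-.187,.18]))
E
```

```text
5.75 0.4270715917373711 60.215524435043335 [  0.81 -15.84   0.2 ]
```

Emit:
arm_command:
  plan:
    - {"translation": [0.05,-0.5,0],"rotation": [0,0,0],"fingers": 0}
    - {"translation": [0.05,-1,0],"rotation": [0,0,0],"fingers": 0}
    - {"translation": [0.05,-1,0],"rotation": [0,0,0],"fingers": 0}
    - {"translation": [0.05,-1,0],"rotation": [0,0,0],"fingers": 0}
    - {"translation": [0.05,-1,0],"rotation": [0,0,0],"fingers": 0}
    - {"translation": [0.05,-1,0],"rotation": [0,0,0],"fingers": 0}
    - {"translation": [0.05,-1,0],"rotation": [0,0,0],"fingers": 0}
    - {"translation": [0.05,-1,0],"rotation": [0,0,0],"fingers": 0}
    - {"translation": [0.05,-1,0],"rotation": [0,0,0],"fingers": 0}
    - {"translation": [0.05,-1,0],"rotation": [0,0,0],"fingers": 0}
    - {"translation": [0.05,-1,0],"rotation": [0,0,0],"fingers": 0}
    - {"translation": [0.05,-1,0],"rotation": [0,0,0],"fingers": 0}

```text
clock: 7.25
eef_pos: [0.4599, -0.0804, 0.1828]
orientation: [[-0.993, -0.117, -0.002], [-0.117, 0.993, 0.0], [0.002, 0.0, -1.0]]
force: [-0.1, 1.2, -2.1]
opening: 0.426
gripper_force: 60.4
```

Emit:
arm_command:
  plan:
    - {"translation": [0.05,-1,0],"rotation": [0,0,0],"fingers": 0}
    - {"translation": [0.05,-1,0],"rotation": [0,0,0],"fingers": 0}
    - {"translation": [0.05,-1,0],"rotation": [0,0,0],"fingers": 0}
    - {"translation": [0.05,-1,0],"rotation": [0,0,0],"fingers": 0}
    - {"translation": [0.05,-0.3,0],"rotation": [0,0,0],"fingers": 0}
    - {"translation": [0,0,0],"rotation": [0,0,0],"fingers": 0}

```text
clock: 8.0
eef_pos: [0.4666, -0.1867, 0.1832]
orientation: [[-0.993, -0.116, -0.001], [-0.116, 0.993, 0.0], [0.001, 0.001, -1.0]]
force: [0.7, 0.9, -2.3]
opening: 0.432
gripper_force: 60.5
```

```bash
python3 - <<'E'
from h import *
from plant import robot
s,i,K,T,he=wrist(robot,'w4');print(s['clock'],s['eef_pos'],units(s,[.469,-.187,.045]))
c=robot.read_camera('side');cv2.imwrite('pics/s1.png',cv2.resize(c['pixels'][180:320,190:450,::-1],None,fx=2.5,fy=2.5))
print('yel',lens(i,K,T,'yellow',foot=s['eef_pos'][2]-.030))
np.savez('w4.npz',i=i,K=K,T=T)
E
```

```text
8.0 [ 0.46656965 -0.18669812  0.18322234] [-0.1  -0.03  5.53]
yel []
```

View pics/w4.png

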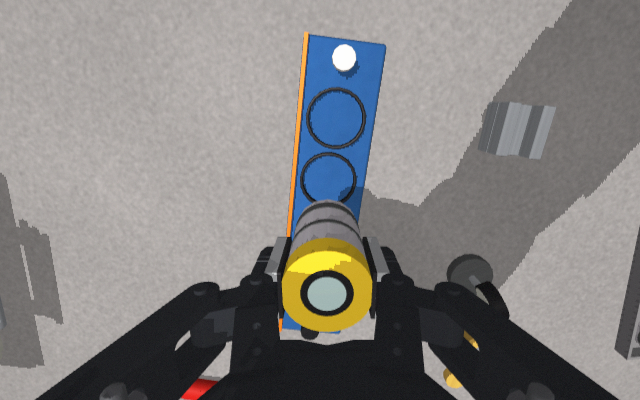

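The wrist view shows the white post at (344,57), the first nest at (336,118) and the second at (328,179), with the yellow lens held at (327,293).

```bash
python3 - <<'E'
from h import *
d=np.load('w4.npz');i,K,T=d['i'],d['K'],d['T']
h=cv2.cvtColor(i,cv2.COLOR_RGB2HSV)
print('white',cast(K,T,(344,57),.038))
m=cv2.inRange(h,(0,0,0),(180,255,55))
m[210:]=0;m[:,:295]=0;m[:,380:]=0
cs,_=cv2.findContours(m,cv2.RETR_EXTERNAL,cv2.CHAIN_APPROX_NONE)
for x in cs:
    if len(x)<60: continue
    w=np.array([cast(K,T,p[0],.022)[:2] for p in x],np.float32);X,r=cv2.minEnclosingCircle(w);print(X,r,x.reshape(-1,2).min(0),x.reshape(-1,2).max(0))
# lens top in hand
y=cmask(i,'yellow');c=max(cv2.findContours(y,0,1)[0],key=cv2.contourArea).reshape(-1,2)
for z in (.217,.221): print('top',cast(K,T,(327,293),z))
E
```

```text
white [ 0.35084721 -0.18425535  0.038     ]
(0.4756923019886017, -0.20338010787963867) 0.017982590943574905 [301 169] [315 200]
(0.465074360370636, -0.1747632920742035) 0.027292268350720406 [332 153] [355 202]
(0.4228302836418152, -0.19747042655944824) 0.015994595363736153 [309 124] [332 146]
top [ 0.46926904 -0.18597193  0.217     ]
top [ 0.46646093 -0.18630981  0.221     ]
```

```bash
python3 - <<'E'
from h import *
d=np.load('w4.npz');i,K,T=d['i'],d['K'],d['T']
g=cv2.cvtColor(i,cv2.COLOR_RGB2HSV)
m=cv2.inRange(g,(0,0,0),(180,255,75))
for (u,v) in ((336,118),(328,180)):
    P=[]
    for a in np.arange(0,360,4):
        r=np.arange(22,40,.5);xs=(u+r*np.cos(np.radians(a))).round().astype(int);ys=(v+r*np.sin(np.radians(a))).round().astype(int)
        k=np.nonzero(m[ys,xs])[0]
        if len(k) and len(k)<16 and ys.max()<215: P.append((u+r[k[0]]*np.cos(np.radians(a)),v+r[k[0]]*np.sin(np.radians(a))))
    e=cv2.fitEllipse(np.array(P,np.float32));print(len(P),e,cast(K,T,e[0],.022)[:2],cast(K,T,e[0],.014)[:2])
E
```

```text
90 ((335.4147033691406, 117.64498901367188), (53.452545166015625, 55.76530075073242), 3.525207757949829) [ 0.40415609 -0.18477552] [ 0.40447086 -0.18450064]
73 ((327.7770690917969, 179.25120544433594), (49.217376708984375, 50.588932037353516), 62.64495849609375) [ 0.46750666 -0.18493012] [ 0.46948399 -0.1846593 ]
```

Emit:
arm_command:
  plan:
    - {"translation": [-0.09,0.03,0.5],"rotation": [0,0,0],"fingers": 0}
    - {"translation": [0,0,1],"rotation": [0,0,0],"fingers": 0}
    - {"translation": [0,0,1],"rotation": [0,0,0],"fingers": 0}
    - {"translation": [0,0,1],"rotation": [0,0,0],"fingers": 0}
    - {"translation": [0,0,0.8],"rotation": [0,0,0],"fingers": 0}
    - {"translation": [0,0,0.5],"rotation": [0,0,0],"fingers": 0}
    - {"translation": [0,0,0.3],"rotation": [0,0,0],"fingers": 0}
    - {"translation": [0,0,0.2],"rotation": [0,0,0],"fingers": 0}
    - {"translation": [0,0,0.1],"rotation": [0,0,0],"fingers": 0}
    - {"translation": [0,0,0],"rotation": [0,0,0],"fingers": 0}

```text
clock: 9.35
eef_pos: [0.4695, -0.1856, 0.049]
orientation: [[-0.993, -0.117, 0.0], [-0.117, 0.993, -0.0], [-0.0, -0.0, -1.0]]
force: [0.2, -0.0, -2.0]
opening: 0.429
gripper_force: 60.5
```

Emit:
arm_command:
  plan:
    - {"translation": [0,0,0.06],"rotation": [0,0,0],"fingers": 0}
    - {"translation": [0,0,0.06],"rotation": [0,0,0],"fingers": 0}
    - {"translation": [0,0,0.04],"rotation": [0,0,0],"fingers": 0}
    - {"translation": [0,0,0],"rotation": [0,0,0],"fingers": 0}

```text
clock: 9.85
eef_pos: [0.4694, -0.1855, 0.0447]
orientation: [[-0.993, -0.117, -0.0], [-0.117, 0.993, 0.0], [0.0, 0.0, -1.0]]
force: [0.4, -0.7, -2.6]
opening: 0.429
gripper_force: 60.5
```

Emit:
arm_command:
  plan:
    - {"translation": [0,0,0.03],"rotation": [0,0,0],"fingers": 0}
    - {"translation": [0,0,0.03],"rotation": [0,0,0],"fingers": 0}
    - {"translation": [0,0,0],"rotation": [0,0,0],"fingers": 0}

```text
clock: 10.22
eef_pos: [0.4696, -0.1856, 0.0445]
orientation: [[-0.993, -0.117, 0.001], [-0.117, 0.993, -0.0], [-0.001, -0.0, -1.0]]
force: [-8.1, 5.0, 22.1]
opening: 0.428
gripper_force: 63.3
```

Contact is at z = 0.0445. I'll release and rise.

Emit:
arm_command:
  plan:
    - {"translation": [0,0,-0.02],"rotation": [0,0,0],"fingers": 0.5}
    - {"translation": [0,0,0],"rotation": [0,0,0],"fingers": 0.7}
    - {"translation": [0,0,0],"rotation": [0,0,0],"fingers": 1}
    - {"translation": [0,0,0],"rotation": [0,0,0],"fingers": 1}
    - {"translation": [0,0,-0.5],"rotation": [0,0,0],"fingers": 1}
    - {"translation": [0,0,-1],"rotation": [0,0,0],"fingers": 1}
    - {"translation": [0,0,-1],"rotation": [0,0,0],"fingers": 1}
    - {"translation": [0,0,-1],"rotation": [0,0,0],"fingers": 1}
    - {"translation": [0,0,-1],"rotation": [0,0,0],"fingers": 1}
    - {"translation": [0,0,0],"rotation": [0,0,0],"fingers": 1}

```text
clock: 11.48
eef_pos: [0.4705, -0.186, 0.1587]
orientation: [[-0.993, -0.117, 0.003], [-0.117, 0.993, -0.001], [-0.003, -0.002, -1.0]]
force: [0.4, -0.5, 0.4]
opening: 1.002
gripper_force: 0.0
```

```bash
python3 - <<'E'
from h import *
from plant import robot
s,i,K,T,he=wrist(robot,'w5');print(s['clock'],s['eef_pos'],units(s,[.502,.229,.03]))
print(lens(i,K,T,'yellow',.014,400))
E
```

```text
11.475 [ 0.47048133 -0.18596398  0.15874675] [-3.18 16.35  5.13]
[([0.4679, -0.1852], 0.0209, [327.0, 200.0])]
```

View pics/w5.png

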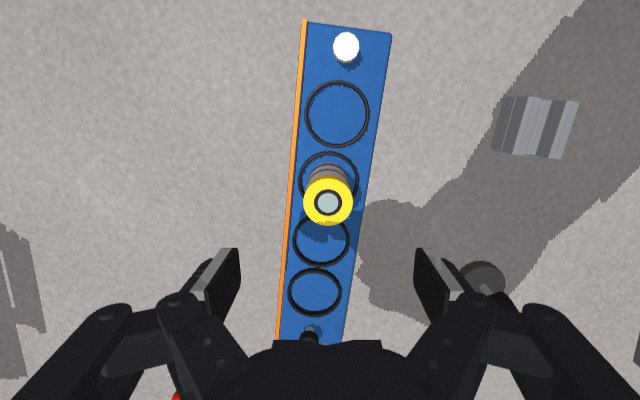

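Yellow stands in its nest at (327,200). All four rings are visible, centred near (337,114), (329,180), (321,240) and (315,291).

```bash
python3 - <<'E'
from h import *
from plant import robot
s,i,K,T,he=wrist(robot)
m=cv2.inRange(cv2.cvtColor(i,cv2.COLOR_RGB2HSV),(0,0,0),(180,255,75))
for (u,v) in ((337,114),(321,240),(315,291)):
    P=[]
    for a in np.arange(0,360,4):
        r=np.arange(17,40,.5);xs=(u+r*np.cos(np.radians(a))).round().astype(int);ys=(v+.9*r*np.sin(np.radians(a))).round().astype(int)
        k=np.nonzero(m[ys,xs])[0]
        if len(k) and k[0]>2: P.append((xs[k[0]],ys[k[0]]))
    e=cv2.fitEllipse(np.array(P,np.float32));print(len(P),np.round(e[0],1),np.round(e[1],1),cast(K,T,e[0],.022)[:2],cast(K,T,e[0],.016)[:2])
E
```

```text
90 [336.  114.5] [58.7 61.5] [ 0.40405204 -0.18478661] [ 0.4042442  -0.18458418]
82 [320.4 239. ] [50. 51.] [ 0.52850374 -0.18511125] [ 0.53137396 -0.1849158 ]
90 [313.6 293. ] [39.7 48.5] [ 0.59373056 -0.18532269] [ 0.59800438 -0.18513179]
```

Emit:
arm_command:
  plan:
    - {"translation": [-0.2,1,0],"rotation": [0,0,0],"fingers": 1}
    - {"translation": [-0.2,1,0],"rotation": [0,0,0],"fingers": 1}
    - {"translation": [-0.2,1,0],"rotation": [0,0,0],"fingers": 1}
    - {"translation": [-0.2,1,0],"rotation": [0,0,0],"fingers": 1}
    - {"translation": [-0.2,1,0],"rotation": [0,0,0],"fingers": 1}
    - {"translation": [-0.2,1,0],"rotation": [0,0,0],"fingers": 1}
    - {"translation": [-0.2,1,0],"rotation": [0,0,0],"fingers": 1}
    - {"translation": [-0.2,1,0],"rotation": [0,0,0],"fingers": 1}
    - {"translation": [-0.2,1,0],"rotation": [0,0,0],"fingers": 1}
    - {"translation": [-0.2,1,0],"rotation": [0,0,0],"fingers": 1}
    - {"translation": [-0.2,1,0],"rotation": [0,0,0],"fingers": 1}
    - {"translation": [-0.2,1,0],"rotation": [0,0,0],"fingers": 1}

```text
clock: 13.08
eef_pos: [0.4934, 0.1202, 0.1555]
orientation: [[-0.993, -0.117, -0.001], [-0.117, 0.993, -0.0], [0.001, -0.0, -1.0]]
force: [0.1, -0.8, -0.3]
opening: 0.998
gripper_force: 0.0
```

Emit:
arm_command:
  plan:
    - {"translation": [-0.2,1,0],"rotation": [0,0,0],"fingers": 1}
    - {"translation": [-0.2,1,0],"rotation": [0,0,0],"fingers": 1}
    - {"translation": [-0.2,1,0],"rotation": [0,0,0],"fingers": 1}
    - {"translation": [-0.18,1,0],"rotation": [0,0,0],"fingers": 1}
    - {"translation": [0,0.3,0],"rotation": [0,0,0],"fingers": 1}
    - {"translation": [0,0,0],"rotation": [0,0,0],"fingers": 1}
    - {"translation": [0,0,0],"rotation": [0,0,0],"fingers": 1}

```text
clock: 13.95
eef_pos: [0.5006, 0.2277, 0.1562]
orientation: [[-0.993, -0.116, -0.0], [-0.116, 0.993, -0.0], [0.0, -0.0, -1.0]]
force: [0.4, 0.4, 0.2]
opening: 0.999
gripper_force: 0.0
```

```bash
cat > q.py <<'E'
import sys
from h import *
from plant import robot
t=[float(x) for x in sys.argv[1:4]]
s,i,K,T,he=wrist(robot);print(s['clock'],s['eef_pos'].round(4),'grip',round(s['opening'],3),'units',units(s,t))
for c in sys.argv[4:]: print(c,lens(i,K,T,c,lim=400))
E
python3 q.py .502 .229 .03 red blue
```

```text
13.95 [0.5006 0.2277 0.1562] grip 0.999 units [-0.06  0.05  5.05]
red [([0.5006, 0.2298], 0.0208, [329.0, 198.0])]
blue [([0.5605, 0.2416], 0.0227, [335.0, 278.0])]
```

Emit:
arm_command:
  plan:
    - {"translation": [-0.06,0.07,1],"rotation": [0,0,0],"fingers": 1}
    - {"translation": [0,0,1],"rotation": [0,0,0],"fingers": 1}
    - {"translation": [0,0,1],"rotation": [0,0,0],"fingers": 1}
    - {"translation": [0,0,1],"rotation": [0,0,0],"fingers": 1}
    - {"translation": [0,0,0.7],"rotation": [0,0,0],"fingers": 1}
    - {"translation": [0,0,0.3],"rotation": [0,0,0],"fingers": 1}
    - {"translation": [0,0,0],"rotation": [0,0,0],"fingers": 0}
    - {"translation": [0,0,0],"rotation": [0,0,0],"fingers": 0}
    - {"translation": [0,0,0],"rotation": [0,0,0],"fingers": 0}
    - {"translation": [0,0,0],"rotation": [0,0,0],"fingers": 0}
    - {"translation": [0,0,0],"rotation": [0,0,0],"fingers": 0}
    - {"translation": [0,0,0],"rotation": [0,0,0],"fingers": 0}

```text
clock: 15.5
eef_pos: [0.5025, 0.2306, 0.0322]
orientation: [[-0.993, -0.117, 0.001], [-0.117, 0.993, 0.0], [-0.001, 0.0, -1.0]]
force: [-1.8, -1.6, 6.3]
opening: 0.428
gripper_force: 59.4
```

Emit:
arm_command:
  plan:
    - {"translation": [0,0,-0.4],"rotation": [0,0,0],"fingers": 0}
    - {"translation": [0,0,-0.8],"rotation": [0,0,0],"fingers": 0}
    - {"translation": [0,0,-1],"rotation": [0,0,0],"fingers": 0}
    - {"translation": [0,0,-1],"rotation": [0,0,0],"fingers": 0}
    - {"translation": [0,0,-1],"rotation": [0,0,0],"fingers": 0}
    - {"translation": [0,0,-1],"rotation": [0,0,0],"fingers": 0}
    - {"translation": [0,0,-0.6],"rotation": [0,0,0],"fingers": 0}
    - {"translation": [0,0,0],"rotation": [0,0,0],"fingers": 0}

```text
clock: 16.5
eef_pos: [0.5025, 0.2306, 0.1772]
orientation: [[-0.993, -0.117, 0.002], [-0.117, 0.993, 0.001], [-0.002, 0.001, -1.0]]
force: [-0.5, 0.3, -2.6]
opening: 0.429
gripper_force: 60.1
```

```bash
python3 q.py .405 -.186 .042
```

```text
16.5 [0.5025 0.2306 0.1772] grip 0.429 units [  5.83 -16.1    5.39]
```

Emit:
arm_command:
  plan:
    - {"translation": [0.35,-0.5,0],"rotation": [0,0,0],"fingers": 0}
    - {"translation": [0.35,-1,0],"rotation": [0,0,0],"fingers": 0}
    - {"translation": [0.35,-1,0],"rotation": [0,0,0],"fingers": 0}
    - {"translation": [0.35,-1,0],"rotation": [0,0,0],"fingers": 0}
    - {"translation": [0.35,-1,0],"rotation": [0,0,0],"fingers": 0}
    - {"translation": [0.35,-1,0],"rotation": [0,0,0],"fingers": 0}
    - {"translation": [0.35,-1,0],"rotation": [0,0,0],"fingers": 0}
    - {"translation": [0.35,-1,0],"rotation": [0,0,0],"fingers": 0}
    - {"translation": [0.35,-1,0],"rotation": [0,0,0],"fingers": 0}
    - {"translation": [0.35,-1,0],"rotation": [0,0,0],"fingers": 0}
    - {"translation": [0.35,-1,0],"rotation": [0,0,0],"fingers": 0}
    - {"translation": [0.35,-1,0],"rotation": [0,0,0],"fingers": 0}

```text
clock: 18.05
eef_pos: [0.4298, -0.0685, 0.1755]
orientation: [[-0.993, -0.117, -0.001], [-0.117, 0.993, 0.0], [0.001, 0.0, -1.0]]
force: [0.5, 0.1, -1.6]
opening: 0.433
gripper_force: 60.3
```

Emit:
arm_command:
  plan:
    - {"translation": [0.35,-1,0],"rotation": [0,0,0],"fingers": 0}
    - {"translation": [0.35,-1,0],"rotation": [0,0,0],"fingers": 0}
    - {"translation": [0.35,-1,0],"rotation": [0,0,0],"fingers": 0}
    - {"translation": [0.35,-1,0],"rotation": [0,0,0],"fingers": 0}
    - {"translation": [0.23,-0.6,0],"rotation": [0,0,0],"fingers": 0}
    - {"translation": [0,0,0],"rotation": [0,0,0],"fingers": 0}
    - {"translation": [0,0,0],"rotation": [0,0,0],"fingers": 0}

```text
clock: 18.92
eef_pos: [0.4042, -0.1858, 0.1761]
orientation: [[-0.993, -0.117, -0.0], [-0.117, 0.993, 0.0], [0.0, 0.0, -1.0]]
force: [-0.1, 0.7, -2.5]
opening: 0.43
gripper_force: 60.4
```

```bash
python3 q.py .405 -.186 .042
```

```text
18.925 [ 0.4042 -0.1858  0.1761] grip 0.43 units [-0.03 -0.01  5.37]
```

Emit:
arm_command:
  plan:
    - {"translation": [-0.03,0,0.5],"rotation": [0,0,0],"fingers": 0}
    - {"translation": [0,0,1],"rotation": [0,0,0],"fingers": 0}
    - {"translation": [0,0,1],"rotation": [0,0,0],"fingers": 0}
    - {"translation": [0,0,1],"rotation": [0,0,0],"fingers": 0}
    - {"translation": [0,0,0.8],"rotation": [0,0,0],"fingers": 0}
    - {"translation": [0,0,0.5],"rotation": [0,0,0],"fingers": 0}
    - {"translation": [0,0,0.3],"rotation": [0,0,0],"fingers": 0}
    - {"translation": [0,0,0.12],"rotation": [0,0,0],"fingers": 0}
    - {"translation": [0,0,0.06],"rotation": [0,0,0],"fingers": 0}
    - {"translation": [0,0,0.04],"rotation": [0,0,0],"fingers": 0}
    - {"translation": [0,0,0],"rotation": [0,0,0],"fingers": 0}

```text
clock: 20.35
eef_pos: [0.4052, -0.1864, 0.0435]
orientation: [[-0.993, -0.117, 0.0], [-0.117, 0.993, -0.0], [-0.0, -0.0, -1.0]]
force: [0.8, 0.1, -2.2]
opening: 0.43
gripper_force: 60.3
```

Emit:
arm_command:
  plan:
    - {"translation": [0,0,0.03],"rotation": [0,0,0],"fingers": 0}
    - {"translation": [0,0,0.03],"rotation": [0,0,0],"fingers": 0}
    - {"translation": [0,0,0],"rotation": [0,0,0],"fingers": 0}

```text
clock: 20.72
eef_pos: [0.4052, -0.1864, 0.0422]
orientation: [[-0.993, -0.117, 0.001], [-0.117, 0.993, -0.0], [-0.0, -0.0, -1.0]]
force: [-4.1, 0.3, 8.4]
opening: 0.428
gripper_force: 61.4
```

Emit:
arm_command:
  plan:
    - {"translation": [0,0,0],"rotation": [0,0,0],"fingers": 0.5}
    - {"translation": [0,0,0],"rotation": [0,0,0],"fingers": 0.7}
    - {"translation": [0,0,0],"rotation": [0,0,0],"fingers": 1}
    - {"translation": [0,0,0],"rotation": [0,0,0],"fingers": 1}
    - {"translation": [0,0,-0.5],"rotation": [0,0,0],"fingers": 1}
    - {"translation": [0,0,-1],"rotation": [0,0,0],"fingers": 1}
    - {"translation": [0,0,-1],"rotation": [0,0,0],"fingers": 1}
    - {"translation": [0,0,-1],"rotation": [0,0,0],"fingers": 1}
    - {"translation": [0,0,-1],"rotation": [0,0,0],"fingers": 1}
    - {"translation": [0,0,-0.5],"rotation": [0,0,0],"fingers": 1}
    - {"translation": [0,0,0],"rotation": [0,0,0],"fingers": 1}

```text
clock: 22.1
eef_pos: [0.4054, -0.1865, 0.1674]
orientation: [[-0.993, -0.117, 0.001], [-0.117, 0.993, -0.001], [-0.001, -0.001, -1.0]]
force: [0.3, -1.2, -0.1]
opening: 1.001
gripper_force: 0.0
```

```bash
sed -i 's/^for c in sys.*/for c in sys.argv[4:]: print(c,lens(i,K,T,c,foot=.014 if s["eef_pos"][1]<0 else .004,lim=400))/' q.py; python3 q.py .5625 .2405 .038 red yellow
```

```text
22.1 [ 0.4054 -0.1865  0.1674] grip 1.001 units [-8.23 16.23  5.17]
red [([0.4034, -0.1864], 0.0209, [327.0, 194.0])]
yellow [([0.4665, -0.1853], 0.0222, [320.0, 266.0])]
```

Emit:
arm_command:
  plan:
    - {"translation": [-0.5,1,0],"rotation": [0,0,0],"fingers": 1}
    - {"translation": [-0.5,1,0],"rotation": [0,0,0],"fingers": 1}
    - {"translation": [-0.5,1,0],"rotation": [0,0,0],"fingers": 1}
    - {"translation": [-0.5,1,0],"rotation": [0,0,0],"fingers": 1}
    - {"translation": [-0.5,1,0],"rotation": [0,0,0],"fingers": 1}
    - {"translation": [-0.5,1,0],"rotation": [0,0,0],"fingers": 1}
    - {"translation": [-0.5,1,0],"rotation": [0,0,0],"fingers": 1}
    - {"translation": [-0.5,1,0],"rotation": [0,0,0],"fingers": 1}
    - {"translation": [-0.5,1,0],"rotation": [0,0,0],"fingers": 1}
    - {"translation": [-0.5,1,0],"rotation": [0,0,0],"fingers": 1}
    - {"translation": [-0.5,1,0],"rotation": [0,0,0],"fingers": 1}
    - {"translation": [-0.5,1,0],"rotation": [0,0,0],"fingers": 1}

```text
clock: 23.65
eef_pos: [0.5186, 0.1299, 0.1656]
orientation: [[-0.993, -0.117, -0.002], [-0.117, 0.993, -0.0], [0.002, -0.0, -1.0]]
force: [0.3, -0.6, -0.5]
opening: 1.001
gripper_force: 0.0
```

Emit:
arm_command:
  plan:
    - {"translation": [-0.5,1,0],"rotation": [0,0,0],"fingers": 1}
    - {"translation": [-0.5,1,0],"rotation": [0,0,0],"fingers": 1}
    - {"translation": [-0.5,1,0],"rotation": [0,0,0],"fingers": 1}
    - {"translation": [-0.5,1,0],"rotation": [0,0,0],"fingers": 1}
    - {"translation": [-0.23,0.23,0],"rotation": [0,0,0],"fingers": 1}
    - {"translation": [0,0,0],"rotation": [0,0,0],"fingers": 1}
    - {"translation": [0,0,0],"rotation": [0,0,0],"fingers": 1}

```text
clock: 24.52
eef_pos: [0.5617, 0.2398, 0.1666]
orientation: [[-0.993, -0.116, -0.0], [-0.116, 0.993, -0.0], [0.001, -0.0, -1.0]]
force: [0.2, 0.6, 0.6]
opening: 1.003
gripper_force: 0.0
```

```bash
python3 q.py .5625 .2405 .038 blue green
```

```text
24.525 [0.5617 0.2398 0.1666] grip 1.003 units [-0.04  0.02  5.14]
blue [([0.5618, 0.2424], 0.0209, [330.0, 203.0])]
green [([0.6229, 0.2545], 0.022, [335.0, 268.0])]
```

Emit:
arm_command:
  plan:
    - {"translation": [-0.05,0.08,1],"rotation": [0,0,0],"fingers": 1}
    - {"translation": [0,0,1],"rotation": [0,0,0],"fingers": 1}
    - {"translation": [0,0,1],"rotation": [0,0,0],"fingers": 1}
    - {"translation": [0,0,1],"rotation": [0,0,0],"fingers": 1}
    - {"translation": [0,0,0.7],"rotation": [0,0,0],"fingers": 1}
    - {"translation": [0,0,0.3],"rotation": [0,0,0],"fingers": 1}
    - {"translation": [0,0,0],"rotation": [0,0,0],"fingers": 0}
    - {"translation": [0,0,0],"rotation": [0,0,0],"fingers": 0}
    - {"translation": [0,0,0],"rotation": [0,0,0],"fingers": 0}
    - {"translation": [0,0,0],"rotation": [0,0,0],"fingers": 0}
    - {"translation": [0,0,0],"rotation": [0,0,0],"fingers": 0}
    - {"translation": [0,0,0],"rotation": [0,0,0],"fingers": 0}

```text
clock: 26.08
eef_pos: [0.5635, 0.2431, 0.0428]
orientation: [[-0.993, -0.117, 0.001], [-0.117, 0.993, 0.001], [-0.001, 0.0, -1.0]]
force: [-1.3, -0.5, 5.7]
opening: 0.432
gripper_force: 59.5
```

Emit:
arm_command:
  plan:
    - {"translation": [0,0,-0.4],"rotation": [0,0,0],"fingers": 0}
    - {"translation": [0,0,-0.8],"rotation": [0,0,0],"fingers": 0}
    - {"translation": [0,0,-1],"rotation": [0,0,0],"fingers": 0}
    - {"translation": [0,0,-1],"rotation": [0,0,0],"fingers": 0}
    - {"translation": [0,0,-1],"rotation": [0,0,0],"fingers": 0}
    - {"translation": [0,0,-1],"rotation": [0,0,0],"fingers": 0}
    - {"translation": [0,0,-0.6],"rotation": [0,0,0],"fingers": 0}
    - {"translation": [0,0,0],"rotation": [0,0,0],"fingers": 0}

```text
clock: 27.08
eef_pos: [0.5635, 0.2431, 0.1878]
orientation: [[-0.993, -0.117, 0.002], [-0.117, 0.993, 0.001], [-0.002, 0.0, -1.0]]
force: [0.5, 0.5, -2.4]
opening: 0.435
gripper_force: 60.1
```

```bash
python3 q.py .5965 -.1855 .055
```

```text
27.075 [0.5635 0.2431 0.1878] grip 0.435 units [  0.7  -17.18   5.3 ]
```

Emit:
arm_command:
  plan:
    - {"translation": [0.04,-0.5,0],"rotation": [0,0,0],"fingers": 0}
    - {"translation": [0.04,-1,0],"rotation": [0,0,0],"fingers": 0}
    - {"translation": [0.04,-1,0],"rotation": [0,0,0],"fingers": 0}
    - {"translation": [0.04,-1,0],"rotation": [0,0,0],"fingers": 0}
    - {"translation": [0.04,-1,0],"rotation": [0,0,0],"fingers": 0}
    - {"translation": [0.04,-1,0],"rotation": [0,0,0],"fingers": 0}
    - {"translation": [0.04,-1,0],"rotation": [0,0,0],"fingers": 0}
    - {"translation": [0.04,-1,0],"rotation": [0,0,0],"fingers": 0}
    - {"translation": [0.04,-1,0],"rotation": [0,0,0],"fingers": 0}
    - {"translation": [0.04,-1,0],"rotation": [0,0,0],"fingers": 0}
    - {"translation": [0.04,-1,0],"rotation": [0,0,0],"fingers": 0}
    - {"translation": [0.04,-1,0],"rotation": [0,0,0],"fingers": 0}

```text
clock: 28.62
eef_pos: [0.5839, -0.0456, 0.1859]
orientation: [[-0.993, -0.117, -0.001], [-0.117, 0.993, 0.0], [0.001, 0.0, -1.0]]
force: [-0.1, -0.6, -1.4]
opening: 0.428
gripper_force: 60.1
```

Emit:
arm_command:
  plan:
    - {"translation": [0.04,-1,0],"rotation": [0,0,0],"fingers": 0}
    - {"translation": [0.04,-1,0],"rotation": [0,0,0],"fingers": 0}
    - {"translation": [0.04,-1,0],"rotation": [0,0,0],"fingers": 0}
    - {"translation": [0.04,-1,0],"rotation": [0,0,0],"fingers": 0}
    - {"translation": [0.04,-1,0],"rotation": [0,0,0],"fingers": 0}
    - {"translation": [0.02,-0.68,0],"rotation": [0,0,0],"fingers": 0}
    - {"translation": [0,0,0],"rotation": [0,0,0],"fingers": 0}
    - {"translation": [0,0,0],"rotation": [0,0,0],"fingers": 0}

```text
clock: 29.62
eef_pos: [0.5956, -0.1853, 0.1866]
orientation: [[-0.993, -0.117, -0.0], [-0.117, 0.993, 0.0], [0.0, 0.0, -1.0]]
force: [-0.6, 0.2, -1.5]
opening: 0.432
gripper_force: 60.2
```

```bash
python3 q.py .5965 -.1855 .053
```

```text
29.625 [ 0.5956 -0.1853  0.1866] grip 0.432 units [-0.04 -0.01  5.34]
```

Emit:
arm_command:
  plan:
    - {"translation": [-0.02,0,0.5],"rotation": [0,0,0],"fingers": 0}
    - {"translation": [0,0,1],"rotation": [0,0,0],"fingers": 0}
    - {"translation": [0,0,1],"rotation": [0,0,0],"fingers": 0}
    - {"translation": [0,0,1],"rotation": [0,0,0],"fingers": 0}
    - {"translation": [0,0,0.8],"rotation": [0,0,0],"fingers": 0}
    - {"translation": [0,0,0.5],"rotation": [0,0,0],"fingers": 0}
    - {"translation": [0,0,0.3],"rotation": [0,0,0],"fingers": 0}
    - {"translation": [0,0,0.12],"rotation": [0,0,0],"fingers": 0}
    - {"translation": [0,0,0.06],"rotation": [0,0,0],"fingers": 0}
    - {"translation": [0,0,0.03],"rotation": [0,0,0],"fingers": 0}
    - {"translation": [0,0,0],"rotation": [0,0,0],"fingers": 0}

```text
clock: 31.05
eef_pos: [0.5965, -0.1857, 0.0543]
orientation: [[-0.993, -0.117, 0.0], [-0.117, 0.993, -0.0], [-0.0, -0.0, -1.0]]
force: [-0.7, -1.0, -2.9]
opening: 0.431
gripper_force: 60.2
```

Emit:
arm_command:
  plan:
    - {"translation": [0,0,0.03],"rotation": [0,0,0],"fingers": 0}
    - {"translation": [0,0,0.02],"rotation": [0,0,0],"fingers": 0}
    - {"translation": [0,0,0],"rotation": [0,0,0],"fingers": 0}

```text
clock: 31.42
eef_pos: [0.5963, -0.1857, 0.0528]
orientation: [[-0.993, -0.117, 0.0], [-0.117, 0.993, -0.0], [-0.0, -0.0, -1.0]]
force: [0.5, -0.2, -0.9]
opening: 0.434
gripper_force: 60.2
```

Just touching. I'll press another 0.5 mm, then release.

Emit:
arm_command:
  plan:
    - {"translation": [0,0,0.02],"rotation": [0,0,0],"fingers": 0}
    - {"translation": [0,0,0],"rotation": [0,0,0],"fingers": 0}
    - {"translation": [0,0,0],"rotation": [0,0,0],"fingers": 0.5}
    - {"translation": [0,0,0],"rotation": [0,0,0],"fingers": 0.7}
    - {"translation": [0,0,0],"rotation": [0,0,0],"fingers": 1}
    - {"translation": [0,0,0],"rotation": [0,0,0],"fingers": 1}
    - {"translation": [0,0,-0.5],"rotation": [0,0,0],"fingers": 1}
    - {"translation": [0,0,-1],"rotation": [0,0,0],"fingers": 1}
    - {"translation": [0,0,-1],"rotation": [0,0,0],"fingers": 1}
    - {"translation": [0,0,-1],"rotation": [0,0,0],"fingers": 1}
    - {"translation": [0,0,-1],"rotation": [0,0,0],"fingers": 1}
    - {"translation": [0,0,0],"rotation": [0,0,0],"fingers": 1}

```text
clock: 32.92
eef_pos: [0.5975, -0.186, 0.1676]
orientation: [[-0.993, -0.117, 0.004], [-0.117, 0.993, -0.001], [-0.004, -0.002, -1.0]]
force: [0.4, -0.2, -0.6]
opening: 1.001
gripper_force: 0.0
```

```bash
python3 q.py .6245 .2535 .036 red yellow blue
```

```text
32.925 [ 0.5975 -0.186   0.1676] grip 1.001 units [-3.11 17.34  5.25]
red [([0.7345, -0.2532], 0.0182, [241.0, 324.0])]
yellow [([0.4697, -0.185], 0.0201, [349.0, 24.0])]
blue [([0.4842, -0.1876], 0.0195, [341.0, 53.0])]
```

Emit:
arm_command:
  plan:
    - {"translation": [-0.18,1,0],"rotation": [0,0,0],"fingers": 1}
    - {"translation": [-0.18,1,0],"rotation": [0,0,0],"fingers": 1}
    - {"translation": [-0.18,1,0],"rotation": [0,0,0],"fingers": 1}
    - {"translation": [-0.18,1,0],"rotation": [0,0,0],"fingers": 1}
    - {"translation": [-0.18,1,0],"rotation": [0,0,0],"fingers": 1}
    - {"translation": [-0.18,1,0],"rotation": [0,0,0],"fingers": 1}
    - {"translation": [-0.18,1,0],"rotation": [0,0,0],"fingers": 1}
    - {"translation": [-0.18,1,0],"rotation": [0,0,0],"fingers": 1}
    - {"translation": [-0.18,1,0],"rotation": [0,0,0],"fingers": 1}
    - {"translation": [-0.18,1,0],"rotation": [0,0,0],"fingers": 1}
    - {"translation": [-0.18,1,0],"rotation": [0,0,0],"fingers": 1}
    - {"translation": [-0.18,1,0],"rotation": [0,0,0],"fingers": 1}

```text
clock: 34.48
eef_pos: [0.6144, 0.1194, 0.1641]
orientation: [[-0.993, -0.117, -0.001], [-0.117, 0.993, -0.0], [0.001, -0.0, -1.0]]
force: [-0.4, 0.3, 0.1]
opening: 1.003
gripper_force: 0.0
```

Emit:
arm_command:
  plan:
    - {"translation": [-0.18,1,0],"rotation": [0,0,0],"fingers": 1}
    - {"translation": [-0.18,1,0],"rotation": [0,0,0],"fingers": 1}
    - {"translation": [-0.18,1,0],"rotation": [0,0,0],"fingers": 1}
    - {"translation": [-0.18,1,0],"rotation": [0,0,0],"fingers": 1}
    - {"translation": [-0.18,1,0],"rotation": [0,0,0],"fingers": 1}
    - {"translation": [-0.05,0.33,0],"rotation": [0,0,0],"fingers": 1}
    - {"translation": [0,0,0],"rotation": [0,0,0],"fingers": 1}
    - {"translation": [0,0,0],"rotation": [0,0,0],"fingers": 1}

```text
clock: 35.48
eef_pos: [0.6229, 0.253, 0.1648]
orientation: [[-0.993, -0.116, -0.0], [-0.116, 0.993, -0.0], [0.0, -0.0, -1.0]]
force: [0.4, -0.2, 0.5]
opening: 1.007
gripper_force: 0.0
```

```bash
python3 q.py .6245 .2545 .036 green
```

```text
35.475 [0.6229 0.253  0.1648] grip 1.007 units [-0.07  0.05  5.15]
green [([0.6241, 0.255], 0.0205, [328.0, 202.0])]
```

Emit:
arm_command:
  plan:
    - {"translation": [-0.08,0.07,1],"rotation": [0,0,0],"fingers": 1}
    - {"translation": [0,0,1],"rotation": [0,0,0],"fingers": 1}
    - {"translation": [0,0,1],"rotation": [0,0,0],"fingers": 1}
    - {"translation": [0,0,1],"rotation": [0,0,0],"fingers": 1}
    - {"translation": [0,0,0.8],"rotation": [0,0,0],"fingers": 1}
    - {"translation": [0,0,0.3],"rotation": [0,0,0],"fingers": 1}
    - {"translation": [0,0,0],"rotation": [0,0,0],"fingers": 0}
    - {"translation": [0,0,0],"rotation": [0,0,0],"fingers": 0}
    - {"translation": [0,0,0],"rotation": [0,0,0],"fingers": 0}
    - {"translation": [0,0,0],"rotation": [0,0,0],"fingers": 0}
    - {"translation": [0,0,0],"rotation": [0,0,0],"fingers": 0}
    - {"translation": [0,0,0],"rotation": [0,0,0],"fingers": 0}

```text
clock: 37.02
eef_pos: [0.6252, 0.2558, 0.0384]
orientation: [[-0.993, -0.117, 0.002], [-0.117, 0.993, 0.0], [-0.002, 0.0, -1.0]]
force: [-1.2, -1.2, 7.2]
opening: 0.432
gripper_force: 59.5
```

Emit:
arm_command:
  plan:
    - {"translation": [0,0,-0.4],"rotation": [0,0,0],"fingers": 0}
    - {"translation": [0,0,-0.8],"rotation": [0,0,0],"fingers": 0}
    - {"translation": [0,0,-1],"rotation": [0,0,0],"fingers": 0}
    - {"translation": [0,0,-1],"rotation": [0,0,0],"fingers": 0}
    - {"translation": [0,0,-1],"rotation": [0,0,0],"fingers": 0}
    - {"translation": [0,0,-1],"rotation": [0,0,0],"fingers": 0}
    - {"translation": [0,0,-0.8],"rotation": [0,0,0],"fingers": 0}
    - {"translation": [0,0,0],"rotation": [0,0,0],"fingers": 0}

```text
clock: 38.02
eef_pos: [0.6254, 0.256, 0.1892]
orientation: [[-0.993, -0.117, 0.003], [-0.117, 0.993, 0.001], [-0.003, 0.001, -1.0]]
force: [0.2, -0.1, -1.2]
opening: 0.432
gripper_force: 60.1
```

```bash
python3 q.py .5325 -.1857 .047
```

```text
38.025 [0.6254 0.256  0.1892] grip 0.432 units [  5.77 -17.12   5.66]
```

Emit:
arm_command:
  plan:
    - {"translation": [0.32,-0.5,0],"rotation": [0,0,0],"fingers": 0}
    - {"translation": [0.32,-1,0],"rotation": [0,0,0],"fingers": 0}
    - {"translation": [0.32,-1,0],"rotation": [0,0,0],"fingers": 0}
    - {"translation": [0.32,-1,0],"rotation": [0,0,0],"fingers": 0}
    - {"translation": [0.32,-1,0],"rotation": [0,0,0],"fingers": 0}
    - {"translation": [0.32,-1,0],"rotation": [0,0,0],"fingers": 0}
    - {"translation": [0.32,-1,0],"rotation": [0,0,0],"fingers": 0}
    - {"translation": [0.32,-1,0],"rotation": [0,0,0],"fingers": 0}
    - {"translation": [0.32,-1,0],"rotation": [0,0,0],"fingers": 0}
    - {"translation": [0.32,-1,0],"rotation": [0,0,0],"fingers": 0}
    - {"translation": [0.32,-1,0],"rotation": [0,0,0],"fingers": 0}
    - {"translation": [0.32,-1,0],"rotation": [0,0,0],"fingers": 0}

```text
clock: 39.58
eef_pos: [0.5621, -0.0419, 0.1862]
orientation: [[-0.993, -0.117, -0.002], [-0.117, 0.993, 0.0], [0.002, 0.0, -1.0]]
force: [0.9, -0.7, -1.7]
opening: 0.429
gripper_force: 60.2
```

Emit:
arm_command:
  plan:
    - {"translation": [0.32,-1,0],"rotation": [0,0,0],"fingers": 0}
    - {"translation": [0.32,-1,0],"rotation": [0,0,0],"fingers": 0}
    - {"translation": [0.32,-1,0],"rotation": [0,0,0],"fingers": 0}
    - {"translation": [0.32,-1,0],"rotation": [0,0,0],"fingers": 0}
    - {"translation": [0.32,-1,0],"rotation": [0,0,0],"fingers": 0}
    - {"translation": [0.33,-0.62,0],"rotation": [0,0,0],"fingers": 0}
    - {"translation": [0,0,0],"rotation": [0,0,0],"fingers": 0}
    - {"translation": [0,0,0],"rotation": [0,0,0],"fingers": 0}

```text
clock: 40.58
eef_pos: [0.5314, -0.1857, 0.1871]
orientation: [[-0.993, -0.117, -0.0], [-0.117, 0.993, 0.0], [0.0, 0.0, -1.0]]
force: [-0.6, -0.1, -1.6]
opening: 0.432
gripper_force: 60.2
```

```bash
python3 q.py .5325 -.1857 .0484 yellow red
```

```text
40.575 [ 0.5314 -0.1857  0.1871] grip 0.432 units [-0.04 -0.01  5.55]
yellow [([0.4693, -0.185], 0.0198, [336.0, 120.0])]
red [([0.7249, -0.2767], 0.0173, [224.0, 355.0]), ([0.4047, -0.1865], 0.02, [344.0, 34.0])]
```

Emit:
arm_command:
  plan:
    - {"translation": [-0.02,0,0.5],"rotation": [0,0,0],"fingers": 0}
    - {"translation": [0,0,1],"rotation": [0,0,0],"fingers": 0}
    - {"translation": [0,0,1],"rotation": [0,0,0],"fingers": 0}
    - {"translation": [0,0,1],"rotation": [0,0,0],"fingers": 0}
    - {"translation": [0,0,0.9],"rotation": [0,0,0],"fingers": 0}
    - {"translation": [0,0,0.6],"rotation": [0,0,0],"fingers": 0}
    - {"translation": [0,0,0.3],"rotation": [0,0,0],"fingers": 0}
    - {"translation": [0,0,0.12],"rotation": [0,0,0],"fingers": 0}
    - {"translation": [0,0,0.06],"rotation": [0,0,0],"fingers": 0}
    - {"translation": [0,0,0.03],"rotation": [0,0,0],"fingers": 0}
    - {"translation": [0,0,0],"rotation": [0,0,0],"fingers": 0}

```text
clock: 42.0
eef_pos: [0.5321, -0.1863, 0.0498]
orientation: [[-0.993, -0.117, 0.0], [-0.117, 0.993, -0.0], [-0.0, -0.0, -1.0]]
force: [-0.1, -0.1, -1.3]
opening: 0.432
gripper_force: 60.2
```

Emit:
arm_command:
  plan:
    - {"translation": [0,0,0.03],"rotation": [0,0,0],"fingers": 0}
    - {"translation": [0,0,0.03],"rotation": [0,0,0],"fingers": 0}
    - {"translation": [0,0,0],"rotation": [0,0,0],"fingers": 0}

```text
clock: 42.38
eef_pos: [0.5321, -0.1863, 0.0484]
orientation: [[-0.993, -0.117, 0.0], [-0.117, 0.993, -0.0], [-0.0, -0.0, -1.0]]
force: [-1.2, 0.3, 4.9]
opening: 0.431
gripper_force: 60.8
```

Emit:
arm_command:
  plan:
    - {"translation": [0,0,0],"rotation": [0,0,0],"fingers": 0.5}
    - {"translation": [0,0,0],"rotation": [0,0,0],"fingers": 0.7}
    - {"translation": [0,0,0],"rotation": [0,0,0],"fingers": 1}
    - {"translation": [0,0,0],"rotation": [0,0,0],"fingers": 1}
    - {"translation": [0,0,-0.5],"rotation": [0,0,0],"fingers": 1}
    - {"translation": [0,0,-1],"rotation": [0,0,0],"fingers": 1}
    - {"translation": [0,0,-1],"rotation": [0,0,0],"fingers": 1}
    - {"translation": [0,0,-1],"rotation": [0,0,0],"fingers": 1}
    - {"translation": [0,0,-1],"rotation": [0,0,0],"fingers": 1}
    - {"translation": [0,0,-1],"rotation": [0,0,0],"fingers": 1}
    - {"translation": [0,0,0],"rotation": [0,0,0],"fingers": 1}
    - {"translation": [0,0,0],"rotation": [0,0,0],"fingers": 1}

```text
clock: 43.88
eef_pos: [0.5318, -0.1862, 0.1855]
orientation: [[-0.993, -0.117, -0.0], [-0.117, 0.993, 0.0], [0.0, 0.0, -1.0]]
force: [-0.1, -0.3, -0.4]
opening: 0.998
gripper_force: 0.0
```

```bash
python3 - <<'E'
from h import *
from plant import robot
c=robot.read_camera('side');cv2.imwrite('pics/s2.png',cv2.resize(c['pixels'][140:320,190:450,::-1],None,fx=2.5,fy=2.5))
wrist(robot,'w6')
E
```

```text
(no output)
```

View pics/s2.png

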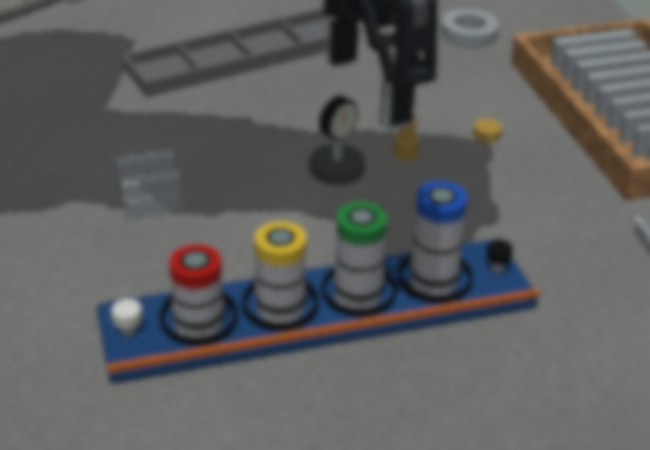

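View pics/w6.png

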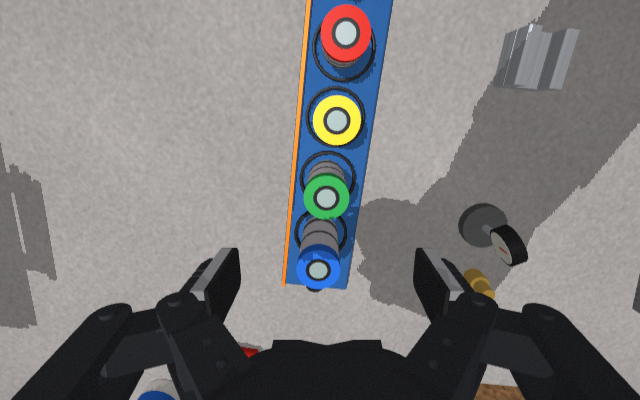

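The side crop shows all four lenses upright inside their rings: red (196,290), yellow (280,275), green (360,255) and blue (437,240), with the white post beside red at (127,315). The wrist view confirms the order, the indicator stands where it was, and the gripper is clear.

```bash
python3 -c "
from plant import robot
print(robot.hand_in())"
```

```text
the job is handed in; nothing more can be done
None
```

All four lenses stand upright in the rack in order (red by the white post, then yellow, green, and blue by the black post), the indicator was left where it stood, and the job was handed in at about 44 s of the 109 s limit; the hand-in call returned no verdict.

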